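# Set out timber samples from the covered rotary tray

### The arm

A 6-joint arm with a two-finger parallel gripper is mounted at the origin on a cart in front of the work surface, level with it; the furniture and walls round the work are solid. World frame = base frame: x ahead of the robot, y to its left, z up, the work surface at z = 0. Lengths are in m, angles in rad, forces in N, time in s.
With the tool pointing down it reaches from about 0.325 to 1 m from the base axis. Payload 5.1 kg.
Tool frame: the origin (TCP) lies midway between the tips of the shut fingers; the grasp point (between the pads) lies 19 mm behind it (ctrl.grip_point_offset is the distance from the TCP to the grasp point, in m); z points along the fingers, y is the line along which they close (so a half turn about z gives the same grasp; the last joint's range is limited). The gripper opens to 85 mm and grips with 20 to 120 N. Pads are 22 mm wide; open, the fingers measure 114 mm over their backs; the gripper's body (76 mm by 85 mm) begins 54 mm behind the grasp point. The pads swing forward as they close: fully open they stand 13 mm farther back than shut.
Start: joints at [1.185, 0.124, 1.65, -0, 1.367, -0.083], TCP at [0.194, 0.62, 0.231] pointing down, gripper open.
Joint ranges: [-2.61, 2.61], [-1.02, 2.33], [0.03, 2.71], [-1.35, 4.49], [0.32, 2.68], [-2.91, 2.91]. Speed limits (rad/s): [2.57, 2.57, 3.14, 3.14, 3.14, 3.14].

### API

Orientations are given as a 3x3 rotation matrix whose columns are the frame's x, y, z axes.
In Python, from bench import ctrl, eoat, kinematics, monitor, capture, workorder gives the robot as it stands. The module is installed in compiled form; this text tells all that it offers. Calls block until the motion is done:
- ctrl.goto(position, orientation): joint-space move of the TCP to a pose.
- ctrl.move_straight(position, rotation=None, speed=0.15, until_force=None): straight line of the TCP; rotation=None keeps the orientation; speed is the mean speed in m/s. With until_force (N) it stops when the force on the tool has changed by that much, and returns True; else False.
- ctrl.goto_joints(angles): joint-space move.
- eoat.move_gripper(opening): opening from 0.0 (shut) to 1.0 (fully open); the grip force is fixed at half the most; returns when the fingers have stopped.
- ctrl.dwell(seconds).
- kinematics.inverse_kinematics(position, orientation): joint angles nearest the present ones, or None.
- monitor.read_state(): the state.
- capture(name): name is "scene" or "top" or "wrist"; returns a dict with "pixels" (420x560x3 uint8, red, green, blue), "fx", "fy", "cx", "cy" (pixels), "origin" and "orientation" of the camera in the world. Camera axes: x right, y up, looking along -z (the intrinsics and any distortion apply to the point x, -y, -z); pixel columns grow to the right and rows downward; lengths in m; the calibration is good to about 2 mm. A picture is of the moment at which its call begins. There is no depth.
A pose or a line that the arm cannot do raises ctrl.PlanningError and nothing moves.
- workorder.finish_job(): hands the job in; it is judged then, once.
The state is a dict: "clock": time; "joints": joint angles; "dq": joint speeds; "tau": joint torques, N m; "tcp_pos": TCP position; "tcp_rot": TCP orientation; "force": force on the tool from outside, world axes, zero at the start; "ft_torque": the same for the moment, N m; "grip_width": opening from 0.0 (shut) to 1.0 (fully open); "grasp_force": force on a finger pad.
Only numpy, scipy, OpenCV 4.12 (cv2) and the standard library are available. Lean on these libraries where they do the work, as an engineer would, in place of code of your own. Each camera call takes 0.05 s, during which the arm holds its last target. There are 200 camera calls.

### The job

Set out the timber samples for choosing a patch for the table top: turn the clear cover by its bar knob so that its cut-away slice comes over each piece of wood in the round tray, take every piece out, and lay them flat and side by side on the grey board, one in the middle of each lane and lengthwise along it. Then turn the cover until the cut-away slice lies over the tray's solid deck, so that all compartments are covered against dust. Leave the paper tape and the pencil where they are.

Things in the scene. Friction and masses are not known exactly. Their poses are not given: they have to be found in the camera images.
- oak_mid (a point): oak test piece, a pale block 42 mm wide, 70 mm long, 22 mm thick (about 80 g); this point is its centre, x axis along its length, z up. In the tray it lies on the floor of a compartment, roughly along the tray's radius. Not in every start: None when absent
- ebony_mid (a point): black ebony offcut, 18 mm wide, 85 mm long, 12 mm thick (about 40 g); this point is its centre, x axis along its length, z up. In the tray it lies on the floor of a compartment, roughly along the tray's radius. None when absent
- taper_mid (a point): reddish-brown wooden wedge, 22 mm wide with parallel sides, 60 mm long, lying flat and tapering from 16 mm thick at its +x end to 4 mm at its -x end (about 25 g); this point is its centre, 5 mm above its underside (10 mm thick there), x axis along its length, z up. In the tray it lies on the floor of a compartment, roughly along the tray's radius. None when absent
- slip_mid (a point): mahogany slip, 20 mm wide, 90 mm long, 10 mm thick (about 25 g); this point is its centre, x axis along its length, z up. In the tray it lies on the floor of a compartment, roughly along the tray's radius. None when absent. (A like slip under the clamp at the table's edge is fixed and is no part of the job)
- knob_grip (a point): centre of the bar knob on top of the clear cover, on the cover's turning axis, which is also the centre of the round tray, 52 mm above the table top. The knob is a dark wooden bar 52 mm long, 14 mm thick and 25 mm tall (39 to 64 mm above the table); this frame's x axis runs along the bar and points to the middle of the cover's cut-away slice, z up. The cover turns either way without end, with a light friction (0.06 N m), and stays where it is left
- opening_mid (a point): point in the middle of the cut-away slice of the cover, 80 mm from the turning axis. The cover is a clear dish of radius 126 mm whose top plate lies 33 to 36 mm above the table, with a skirt down to 16 mm; a pie slice of 88 degrees is cut out of it from the axis to the edge, skirt included, between dark edge trims. The skirt turns with the cover
- deck_mid (a point): top of the tray's solid deck, 80 mm from the axis, 14 mm above the table. The round wooden tray (radius 126 mm, fixed to the table) has this deck over 104 degrees, centred on this point, and beyond it four open compartments of 64 degrees each, their floor 8 mm above the table, parted by ribs 3 mm high and bordered outside by a rim 6 mm above the floor; the spindle in the middle has radius 17 mm. Each compartment holds one piece of wood or nothing
- cover (a joint): turn of the cover about the vertical axis, rad, counter-clockwise from above; 0 (or any whole turn) = the cut-away slice centred over the solid deck, so that all four compartments are covered
- lane1 (a point): middle of the first lane of the grey board, on its top face. The board (116 x 182 mm, 4 mm thick, fixed) is ruled with thin dark lines into three lanes side by side, each 58 mm wide and 104 mm long; x axis along the lane, y across the lanes, z up
- lane2 (a point): middle of the middle lane, 58 mm to the -y side of lane1; same axes
- lane3 (a point): middle of the last lane, 58 mm to the -y side of lane2; same axes
- paper_tape: nearly spent roll of paper tape lying flat, about 88 mm across, 18 mm tall, beyond the tray on the right; bystander
- pencil: black marking pencil, 144 mm long, 11 mm thick, lying on the left beyond the bar clamp; bystander. (The black bar clamp is fixed on the table to the left of the tray and reaches 60 mm above it; a wooden mallet 250 mm tall stands fixed near the table's front left, and two screw clamps up to 220 mm tall stand on its left edge)

How it is judged:
On the way:
1. every piece of wood that was in the tray lies in a lane of its own on the grey board (((x of oak_mid in the frame of lane1 between -0.022 and 0.022 m and y of oak_mid in the frame of lane1 between -0.013 and 0.013 m and z of oak_mid in the frame of lane1 below 0.0135 m and angle between the x axis of oak_mid and the x axis of lane1, either way round below 0.2 rad) or (x of oak_mid in the frame of lane2 between -0.022 and 0.022 m and y of oak_mid in the frame of lane2 between -0.013 and 0.013 m and z of oak_mid in the frame of lane2 below 0.0135 m and angle between the x axis of oak_mid and the x axis of lane2, either way round below 0.2 rad) or (x of oak_mid in the frame of lane3 between -0.022 and 0.022 m and y of oak_mid in the frame of lane3 between -0.013 and 0.013 m and z of oak_mid in the frame of lane3 below 0.0135 m and angle between the x axis of oak_mid and the x axis of lane3, either way round below 0.2 rad)) and ((x of ebony_mid in the frame of lane1 between -0.022 and 0.022 m and y of ebony_mid in the frame of lane1 between -0.013 and 0.013 m and z of ebony_mid in the frame of lane1 below 0.0085 m and angle between the x axis of ebony_mid and the x axis of lane1, either way round below 0.2 rad) or (x of ebony_mid in the frame of lane2 between -0.022 and 0.022 m and y of ebony_mid in the frame of lane2 between -0.013 and 0.013 m and z of ebony_mid in the frame of lane2 below 0.0085 m and angle between the x axis of ebony_mid and the x axis of lane2, either way round below 0.2 rad) or (x of ebony_mid in the frame of lane3 between -0.022 and 0.022 m and y of ebony_mid in the frame of lane3 between -0.013 and 0.013 m and z of ebony_mid in the frame of lane3 below 0.0085 m and angle between the x axis of ebony_mid and the x axis of lane3, either way round below 0.2 rad)) and ((x of taper_mid in the frame of lane1 between -0.022 and 0.022 m and y of taper_mid in the frame of lane1 between -0.013 and 0.013 m and z of taper_mid in the frame of lane1 below 0.0075 m and angle between the x axis of taper_mid and the x axis of lane1, either way round below 0.2 rad) or (x of taper_mid in the frame of lane2 between -0.022 and 0.022 m and y of taper_mid in the frame of lane2 between -0.013 and 0.013 m and z of taper_mid in the frame of lane2 below 0.0075 m and angle between the x axis of taper_mid and the x axis of lane2, either way round below 0.2 rad) or (x of taper_mid in the frame of lane3 between -0.022 and 0.022 m and y of taper_mid in the frame of lane3 between -0.013 and 0.013 m and z of taper_mid in the frame of lane3 below 0.0075 m and angle between the x axis of taper_mid and the x axis of lane3, either way round below 0.2 rad)) and ((x of slip_mid in the frame of lane1 between -0.022 and 0.022 m and y of slip_mid in the frame of lane1 between -0.013 and 0.013 m and z of slip_mid in the frame of lane1 below 0.0075 m and angle between the x axis of slip_mid and the x axis of lane1, either way round below 0.2 rad) or (x of slip_mid in the frame of lane2 between -0.022 and 0.022 m and y of slip_mid in the frame of lane2 between -0.013 and 0.013 m and z of slip_mid in the frame of lane2 below 0.0075 m and angle between the x axis of slip_mid and the x axis of lane2, either way round below 0.2 rad) or (x of slip_mid in the frame of lane3 between -0.022 and 0.022 m and y of slip_mid in the frame of lane3 between -0.013 and 0.013 m and z of slip_mid in the frame of lane3 below 0.0075 m and angle between the x axis of slip_mid and the x axis of lane3, either way round below 0.2 rad)) and horizontal distance between oak_mid and ebony_mid above 0.035 m and horizontal distance between each of oak_mid, ebony_mid and taper_mid above 0.035 m and horizontal distance between each of oak_mid, ebony_mid, taper_mid and slip_mid above 0.035 m), for 0.2 s.
At the end, for the whole second after the job is handed in: each piece at rest, flat on the board in its own lane: centre within 13 mm of mid-lane across and 22 mm along, length within 0.2 rad of the lane; the slice's middle within 12 mm (8.5 degrees) of the deck's middle, the cover at rest (all of step 1 and linear speed of each of oak, ebony, taper, slip below 0.02 m/s and horizontal distance between opening_mid and deck_mid below 0.012 m and velocity of joint cover between -0.1 and 0.1 rad/s); the robot touches nothing.
It fails at once if the paper tape is moved more than 3 cm (distance of paper_tape from where it was at the start of the episode above 0.03 m).
It fails at once if the pencil is moved more than 3 cm (distance of pencil from where it was at the start of the episode above 0.03 m).
Of oak, ebony, taper, slip only 2 to 3 are there at a start; the rules pass over those that are not, and their reading is None.
At some moment in a run one of oak may be knocked a few centimetres aside while the robot is not near it.
Once in a run the grip may slacken for a moment while it holds something.
It also fails if it takes over 210 s, if anything falls off the work surface, if the arm or the gripper's body presses on something with over 40 N, if the wrist force passes 120 N, or if a joint passes its speed limit or range.

## Working session

There is one attempt and no reset: what is moved stays moved. The work goes in short steps, each a Python script; the robot and the scene stay as the last script left them, time stands still between calls to the robot, and variables do not carry over. Pictures are saved under pics/ and viewed, at most 14 in all, crops included, and the job is handed in when it is done.

```bash
mkdir -p pics; cat > h.py <<'E'
import numpy as np, cv2
from bench import ctrl, eoat, kinematics, monitor, capture, workorder
def snap(cam,name=None):
    c=capture(cam)
    if name: cv2.imwrite('pics/%s.png'%name,cv2.cvtColor(np.asarray(c['pixels']),cv2.COLOR_RGB2BGR))
    return c
def ray(c,uv,z):
    u,v=uv; d=np.array([(u-c['cx'])/c['fx'],-(v-c['cy'])/c['fy'],-1.0])
    d=np.array(c['orientation'])@d; o=np.array(c['origin'])
    return o+d*(z-o[2])/d[2]
def proj(c,p):
    q=np.array(c['orientation']).T@(np.array(p)-np.array(c['origin']))
    return c['cx']+c['fx']*q[0]/-q[2], c['cy']-c['fy']*q[1]/-q[2]
E
python3 - <<'E'
from h import *
for n in ('scene','top','wrist'):
    c=snap(n,n+'0'); print(n,{k:(np.round(c[k],3).tolist()) for k in c if k!='pixels'})
print(monitor.read_state()['clock'])
E
```

```text
scene {'fx': 509.718, 'fy': 509.718, 'cx': 283.272, 'cy': 208.13, 'origin': [0.115, -0.585, 0.476], 'orientation': [[0.781, 0.328, -0.532], [-0.624, 0.375, -0.685], [-0.025, 0.867, 0.498]]}
top {'fx': 519.908, 'fy': 519.908, 'cx': 277.251, 'cy': 209.982, 'origin': [0.508, 0.003, 1.162], 'orientation': [[-0.03, 0.998, -0.054], [-0.999, -0.03, 0.012], [0.01, 0.055, 0.998]]}
wrist {'fx': 359.659, 'fy': 359.659, 'cx': 277.567, 'cy': 205.999, 'origin': [0.119, 0.644, 0.372], 'orientation': [[0.297, -0.908, -0.297], [0.955, 0.281, 0.094], [-0.002, -0.311, 0.95]]}
0.15
```

View pics/top0.png

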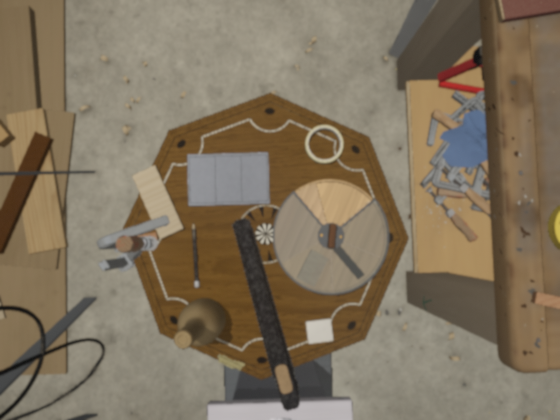

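View pics/scene0.png

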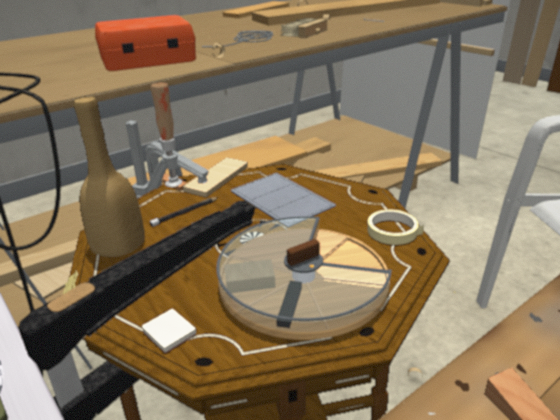

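The top view shows the tray centred at about (331,237), the board with corners around (188,152) to (270,206), and the cut-away slice facing up over the deck. Oak shows at (313,265) and ebony at (347,256). The scene view agrees. Next I'll look closer with the wrist camera.

```bash
cat >> h.py <<'E'
def R(yaw):  # tool down, closing axis y at angle yaw (tool y = (cos,sin))
    y=np.array([np.cos(yaw),np.sin(yaw),0]); z=np.array([0,0,-1.]); return np.column_stack([np.cross(y,z),y,z])
E
python3 - <<'E'
from h import *
c=snap('top')
T=ray(c,(331,237),.036); print('tray',T)
for uv in [(188,152),(270,152),(270,206),(188,206)]: print(uv,ray(c,uv,.004))
s=monitor.read_state(); print(np.round(s['tcp_rot'],3))
up=cv2.resize(c['pixels'][130:310,170:410],None,fx=3.3,fy=3.3,interpolation=cv2.INTER_CUBIC)
cv2.imwrite('pics/crop.png',up[:,:,::-1])
for a in np.arange(-3.1,3.2,.4):
    q=kinematics.inverse_kinematics([T[0]-.05,T[1],.30],R(a)); print(round(a,2), None if q is None else np.round(q,2))
E
```

```text
tray [ 0.50682475 -0.12417585  0.036     ]
(188, 152) [0.70649901 0.1859011  0.004     ]
(270, 152) [0.70125836 0.00231275 0.004     ]
(270, 206) [0.57992884 0.00588536 0.004     ]
(188, 206) [0.58532984 0.18842726 0.004     ]
[[-0.955  0.298 -0.   ]
 [ 0.298  0.955 -0.001]
 [ 0.    -0.001 -1.   ]]
-3.1 [-0.38 -0.31  1.94 -0.    1.51  2.72]
-2.7 [-0.38 -0.31  1.94 -0.    1.51  2.32]
-2.3 [-0.38 -0.31  1.94 -0.    1.51  1.92]
-1.9 [-0.38 -0.31  1.94 -0.    1.51  1.52]
-1.5 [-0.38 -0.31  1.94 -0.    1.51  1.12]
-1.1 [-0.38 -0.31  1.94 -0.    1.51  0.72]
-0.7 [-0.38 -0.31  1.94 -0.    1.51  0.32]
-0.3 [-0.38 -0.31  1.94 -0.    1.51 -0.08]
0.1 [-0.38 -0.31  1.94 -0.    1.51 -0.48]
0.5 [-0.38 -0.31  1.94 -0.    1.51 -0.88]
0.9 [-0.38 -0.31  1.94 -0.    1.51 -1.28]
1.3 [-0.38 -0.31  1.94 -0.    1.51 -1.68]
1.7 [-0.38 -0.31  1.94 -0.    1.51 -2.08]
2.1 [-0.38 -0.31  1.94 -0.    1.51 -2.48]
2.5 [-0.38 -0.31  1.94 -0.    1.51 -2.88]
2.9 None
```

View pics/crop.png

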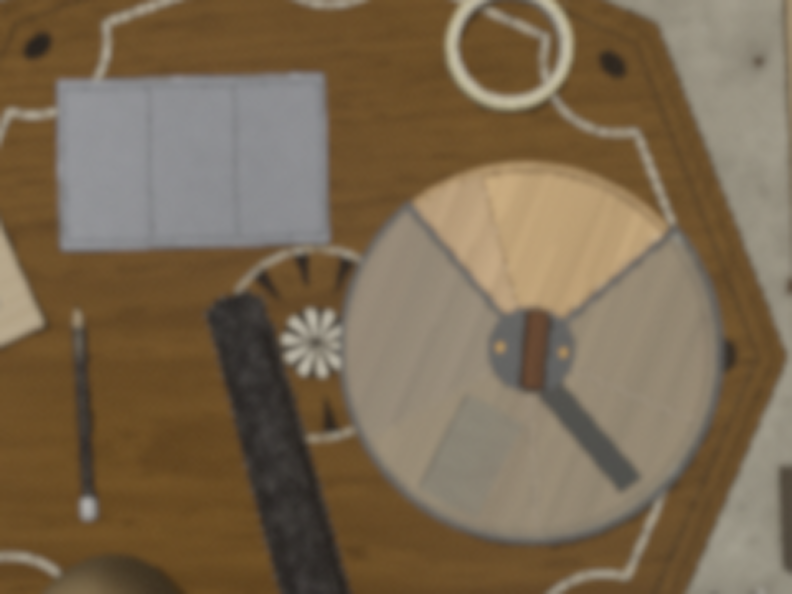

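Only oak (at about 149°) and ebony (at about −145°) seem to be in the tray. The deck runs from 15° to 119°, so its centre is near 67°, and the opening now faces about −5°. I'll take closer wrist views of the tray and the board.

```bash
python3 - <<'E'
from h import *
s=monitor.read_state(); p=np.array(s['tcp_pos'])
ctrl.move_straight([p[0],p[1],.40],speed=.25)
ctrl.goto([.62,.10,.36],R(np.pi/2))
c=snap('wrist','wb')
np.savez('wb',**{k:c[k] for k in c})
ctrl.goto([.49,-.125,.30],R(np.pi/2))
c=snap('wrist','wt')
np.savez('wt',**{k:c[k] for k in c})
print(monitor.read_state()['clock'],monitor.read_state()['joints'])
cv2.imwrite('pics/both.png',cv2.resize(np.hstack([cv2.imread('pics/wb.png'),cv2.imread('pics/wt.png')]),(800,300)))
E
```

```text
4.5583 [-3.54274123e-01 -2.34691499e-01  1.87845927e+00  3.90768527e-04
  1.49666359e+00 -1.92645459e+00]
```

View pics/wt.png

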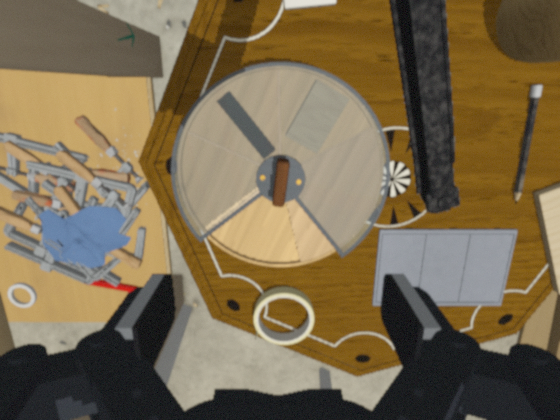

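View pics/wb.png

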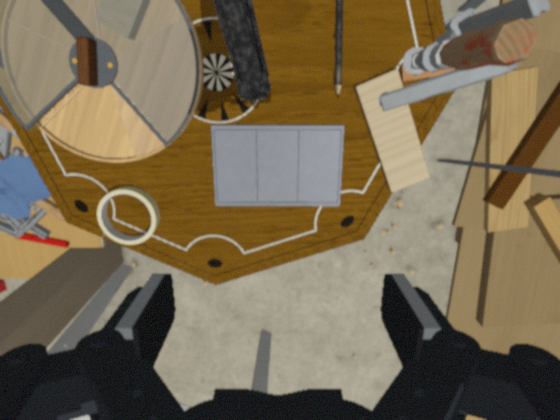

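In the wrist views the knob is at (281,182), ebony at (246,123) and oak at (317,115). The board is at about (445,267) in the tray view and (278,165) in the board view. The other two compartments are empty. I'll measure these by mask.

```bash
cat >> h.py <<'E'
def rect(c,mask,z,box=None,n=0):
    m=mask.astype(np.uint8)*255
    if box: k=np.zeros_like(m); u0,v0,u1,v1=box; k[v0:v1,u0:u1]=255; m&=k
    m=cv2.morphologyEx(m,cv2.MORPH_OPEN,np.ones((3,3)))
    ct=max(cv2.findContours(m,cv2.RETR_EXTERNAL,cv2.CHAIN_APPROX_NONE)[0],key=cv2.contourArea)
    P=np.array([ray(c,p[0],z)[:2] for p in ct],np.float32)*1000
    P=cv2.convexHull(P)
    (x,y),_,_=r=cv2.minAreaRect(P); b=cv2.boxPoints(r); e=b[1]-b[0]; f=b[2]-b[1]
    if np.hypot(*e)<np.hypot(*f): e,f=f,e
    return np.array([x,y])/1000,np.degrees(np.arctan2(e[1],e[0]))%180,np.hypot(*e),np.hypot(*f)
E
python3 - <<'E'
from h import *
b=dict(np.load('wb.npz')); t=dict(np.load('wt.npz'))
def hsv(c): return cv2.cvtColor(c['pixels'],cv2.COLOR_RGB2HSV)
H=hsv(b); print('board px',H[165,278],'table',H[220,190])
print('board',rect(b,(H[...,1]<60)&(H[...,2]>90),.004,(190,110,355,215)))
H2=hsv(t); print('board from t',rect(t,(H2[...,1]<60)&(H2[...,2]>90),.004,(360,215,525,315)))
print('knob px',H2[182,281],H2[170,281],H2[200,281],'hub',H2[182,262],'ebony',H2[123,246],'oak',H2[115,317],'floor',H2[140,200])
print('knob',rect(t,(H2[...,0]<14)&(H2[...,1]>90)&(H2[...,2]<140),.064,(255,150,310,212)))
print('ebony',rect(t,(H2[...,2]<110),.02,(205,80,290,165)))
for n,uv in dict(trimL=(205,236),trimR=(343,254),hubc=(281,178),bound=(299,262)).items(): print(n,ray(t,uv,.036 if n!='bound' else .01)[:2])
for n,uv in dict(oak=(317,115)).items(): print(n,ray(t,uv,.03)[:2])
E
```

```text
board px [112  18 153] table [ 18 208 113]
board (array([0.64962567, 0.10031699]), np.float32(87.72852), np.float32(185.99028), np.float32(129.30656))
board from t (array([0.64892181, 0.10165216]), np.float32(90.02757), np.float32(186.93788), np.float32(137.11012))
knob px [ 14 159 114] [ 14 159 109] [ 12 158 113] hub [ 90   7 115] ebony [75 16 93] oak [ 23  31 162] floor [ 19  54 169]
knob (array([ 0.527099  , -0.12431009]), np.float32(0.14384493), np.float32(13.796675), np.float32(11.036045))
ebony (array([ 0.45318427, -0.16083437]), np.float32(38.70035), np.float32(82.69982), np.float32(17.101513))
trimL [ 0.58442106 -0.21347117]
trimR [ 0.60822565 -0.04316662]
hubc [ 0.5113279  -0.12085787]
bound [ 0.63270007 -0.09595649]
oak [ 0.44060843 -0.08105715]
```

```bash
python3 - <<'E'
from h import *
b=dict(np.load('wb.npz')); t=dict(np.load('wt.npz'))
for c,box in ((b,(190,110,355,222)),(t,(360,215,530,315))):
    H=cv2.cvtColor(c['pixels'],cv2.COLOR_RGB2HSV)
    print('board',rect(c,(H[...,0]>100)&(H[...,0]<125)&(H[...,2]>115),.004,box))
for uv in [(213,126),(344,126),(341,206),(216,206)]: print(ray(b,uv,.004)[:2])
H=cv2.cvtColor(t['pixels'],cv2.COLOR_RGB2HSV)
k=(H[...,0]<20)&(H[...,1]>115)&(H[...,2]<150)
print('knob',rect(t,k,.064,(262,150,305,210)))
print(H[160:210:4,281].tolist())
E
```

```text
board (array([0.64567657, 0.10013883]), np.float32(90.16604), np.float32(178.86528), np.float32(111.30283))
board (array([0.6447962 , 0.09915436]), np.float32(90.156525), np.float32(179.10098), np.float32(112.31048))
[0.59027842 0.01266805]
[0.5897732  0.19061403]
[0.70412035 0.19314305]
[0.70464853 0.01096701]
knob (array([ 0.51002008, -0.12205823]), np.float32(173.06978), np.float32(51.27068), np.float32(12.374444))
[[11, 154, 58], [12, 154, 106], [13, 150, 114], [13, 156, 113], [12, 147, 113], [14, 171, 112], [13, 148, 117], [13, 157, 117], [13, 154, 116], [14, 156, 118], [12, 158, 113], [14, 152, 114], [19, 103, 210]]
```

```bash
cat >> h.py <<'E'
K=np.array([.5105,-.1215])
def q_at(p,yaw):
    q=np.array(kinematics.inverse_kinematics(p,R(yaw)))
    q6=q[0]-yaw; q[5]=q6; return q
def lim(q6): return abs(q6)<2.8
def turn(th0,th1):  # degrees; signed turn of cover bar
    a,b=np.radians(th0),np.radians(th1)
    up=[*K,.15]; q1=kinematics.inverse_kinematics(up,R(0))[0]
    yaw=[a+k*np.pi/2 for k in(-5,-3,-1,1,3,5) if lim(q1-a-k*np.pi/2) and lim(q1-b-k*np.pi/2)]
    yaw=min(yaw,key=lambda y:abs(q1-y)+abs(q1-y-(b-a)))
    eoat.move_gripper(.5)
    ctrl.goto_joints(q_at(up,yaw))
    ctrl.move_straight([*K,.043],speed=.12,until_force=15)
    eoat.move_gripper(0.0)
    s=monitor.read_state(); print('grip',s['grip_width'],s['grasp_force'],s['tcp_pos'],s['force'])
    q=np.array(s['joints']); n=int(np.ceil(abs(th1-th0)/45))
    for i in range(n):
        q[5]-=(b-a)/n; ctrl.goto_joints(q)
    s=monitor.read_state(); print('after',s['grip_width'],s['force'])
    eoat.move_gripper(.5)
    ctrl.move_straight([*K,.17],speed=.2)
def look(name,p=(.49,-.125,.30),yaw=np.pi/2):
    ctrl.goto_joints(q_at(list(p),yaw)); c=snap('wrist',name); np.savez(name,**c); return c
E
python3 - <<'E'
from h import *
turn(-6.9,-145.4)
look('w2'); print(monitor.read_state()['clock'])
E
```

```text
grip 0.14851988718362913 59.9313747882843 [ 0.51118427 -0.12152289  0.04412299] [-1.33078924  1.2844728   5.48028963]
after 0.1496776751382047 [-3.26962575 -0.19482208  3.23970736]
13.0667
```

View pics/w2.png

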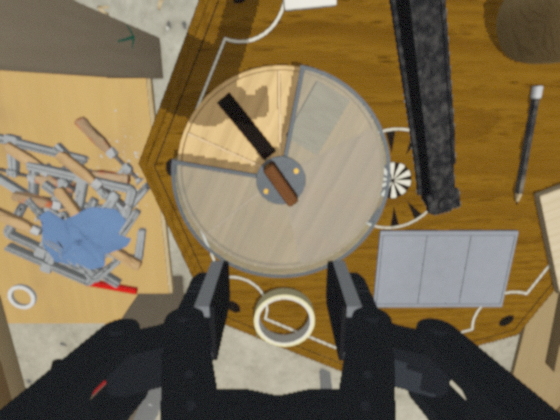

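The slice is now over the ebony: black bar from (225,100) to (270,155), trims at (300,70) and (175,165). I'll pick it up.

```bash
cat >> h.py <<'E'
B=np.array([.6465,.1012])
def pick(xy,ang,op,z):  # ang deg: piece length direction
    y=[np.radians(ang+k) for k in(-270,-90,90,270)]
    q1=kinematics.inverse_kinematics([*xy,.15],R(0))[0]
    yaw=min(y,key=lambda v:abs(q1-v))
    eoat.move_gripper(op); ctrl.goto_joints(q_at([*xy,.15],yaw))
    hit=ctrl.move_straight([*xy,z],speed=.1,until_force=12)
    eoat.move_gripper(0.0); s=monitor.read_state(); print('pick',hit,s['grip_width'],s['grasp_force'],np.round(s['tcp_pos'],4))
    ctrl.move_straight([*xy,.16],speed=.15); s=monitor.read_state(); print('lifted',s['grip_width'],s['grasp_force']); return s['tcp_pos']
def place(xy,z,op):
    s=monitor.read_state(); q1=kinematics.inverse_kinematics([*xy,.15],R(0))[0]; yaw0=s['joints'][0]-s['joints'][5]
    yaw=min([v for v in(-1.5*np.pi,-np.pi/2,np.pi/2) if lim(q1-v)],key=lambda v:abs(v-yaw0))
    ctrl.goto_joints(q_at([*xy,.16],yaw)); s=monitor.read_state(); print('over',s['grip_width'],s['grasp_force'])
    ctrl.move_straight([*xy,z+.01],speed=.12); hit=ctrl.move_straight([*xy,z],speed=.03,until_force=6)
    s=monitor.read_state(); print('down',hit,s['grip_width'],s['tcp_pos'])
    eoat.move_gripper(op); ctrl.move_straight([*xy,.17],speed=.15)
E
python3 - <<'E'
from h import *
c=dict(np.load('w2.npz')); V=c['pixels'].max(2)
p,a,l,w=rect(c,V<60,.020,(205,80,290,160)); print(p,a,l,w)
if 75<l<95:
    pick(p,a,.45,.011); place(B+[0,.058],.0085,.42); look('w3'); print(monitor.read_state()['clock'])
E
```

```text
[ 0.45303195 -0.16069397] 38.863857 81.678116 16.315739
pick False 0.18609682022795937 60.18344163894653 [ 0.4537 -0.1611  0.0119]
lifted 0.18603421872529255 59.61190402507782
over 0.189992021021244 59.61022675037384
down False 0.1875195769229685 [0.64626034 0.15914966 0.00817261]
26.2
```

View pics/w3.png

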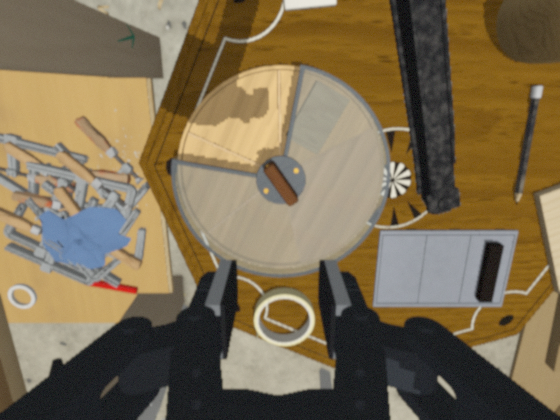

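The ebony lies in lane 1, at about (489,271). Next I'll turn the cover to the oak, measure its pose, and check the ebony's pose.

```bash
python3 - <<'E'
from h import *
c=dict(np.load('w3.npz')); V=c['pixels'].max(2)
print('ebony',rect(c,V<70,.016,(460,225,520,310)),'lane1',B+[0,.058])
H=cv2.cvtColor(c['pixels'],cv2.COLOR_RGB2HSV)
k=(H[...,0]<20)&(H[...,1]>115)&(H[...,2]<150)
r=rect(c,k,.064,(255,150,305,212)); print('knob',r)
turn(r[1]-180,-211)
c=look('w4'); print(monitor.read_state()['clock'])
E
```

```text
ebony (array([0.64279889, 0.15429929]), np.float32(179.88109), np.float32(87.54926), np.float32(23.055012)) lane1 [0.6465 0.1592]
knob (array([ 0.50945996, -0.12209807]), np.float32(34.14066), np.float32(51.66795), np.float32(13.026196))
grip 0.14350945609973437 60.07173299789429 [ 0.51105356 -0.12150212  0.04415565] [-1.91071652  2.41913792  5.3646912 ]
after 0.14349337446230345 [0.41813854 0.36389861 0.52748307]
35.575
```

View pics/w4.png

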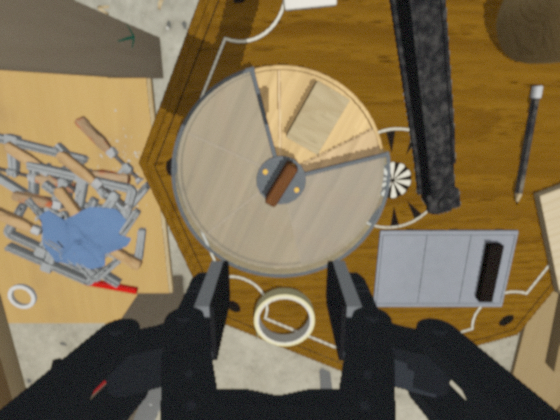

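The oak is uncovered, with corners near (313,82), (350,103), (325,150) and (288,130). The deck's rib edge runs toward (380,137).

```bash
python3 - <<'E'
from h import *
c=dict(np.load('w4.npz')); H=cv2.cvtColor(c['pixels'],cv2.COLOR_RGB2HSV)
print('oak',H[115,318],H[100,325],H[135,308],'floor',H[95,290],H[125,360],H[85,300])
e=ray(c,(378,137),.014)[:2]-K; print('deck edge',np.degrees(np.arctan2(e[1],e[0])))
P=[ray(c,p,.03)[:2] for p in [(313,82),(350,103),(325,150),(288,130)]]
print(np.mean(P,0),[np.round(P[i-1]-P[i],4) for i in range(4)])
for lo in (110,125):
  m=(H[...,1]<lo)&(H[...,2]<200)
  print(rect(c,m,.03,(280,75,360,155)))
up=cv2.resize(c['pixels'][55:195,160:400],None,fx=3.3,fy=3.3,interpolation=cv2.INTER_CUBIC)
cv2.imwrite('pics/oak.png',up[:,:,::-1])
E
```

```text
oak [ 21  72 196] [ 20  71 198] [ 20  70 194] floor [ 19  98 223] [ 19  93 233] [ 19 100 216]
deck edge 111.43429320935758
[ 0.44140134 -0.07935003] [array([ 0.0512, -0.0265]), array([-0.0218, -0.0415]), array([-0.0519,  0.0253]), array([0.0225, 0.0427])]
(array([ 0.44204486, -0.0826414 ]), np.float32(150.99721), np.float32(69.356865), np.float32(42.958046))
(array([ 0.44082129, -0.0850322 ]), np.float32(150.2478), np.float32(69.38739), np.float32(48.268803))
```

View pics/oak.png

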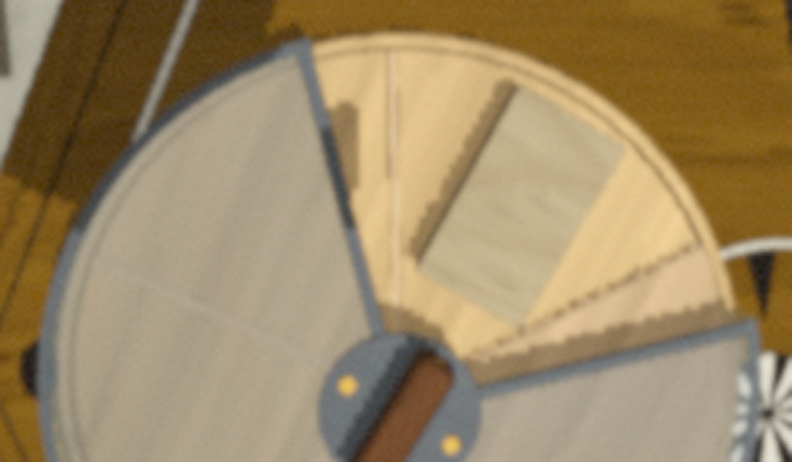

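```bash
python3 - <<'E'
from h import *
c=dict(np.load('w4.npz')); t=dict(np.load('wt.npz'))
o=np.array([160,55])
P=[ray(c,np.array(p)/3.3+o,.03)[:2] for p in [(520,88),(624,152),(520,325),(415,262)]]
p=np.mean(P,0); d=P[0]-P[3]; a=np.degrees(np.arctan2(d[1],d[0]))%180
d=P[1]-P[2]; a2=np.degrees(np.arctan2(d[1],d[0]))%180; print(p,a,a2)
for cc,q in((c,(372,129.2)),(t,(299,262))):
    e=ray(cc,q,.011)[:2]-K; print('deck edge',np.degrees(np.arctan2(e[1],e[0])))
e=ray(c,np.array([390,50])/3.3+o,.011)[:2]-K; print('rib',np.degrees(np.arctan2(e[1],e[0])))
pick(p,(a+a2)/2,.62,.012); place(B+[0,-.058],.009,.62); look('w5'); print(monitor.read_state()['clock'])
E
```

```text
[ 0.44303183 -0.08111009] 148.9674859185712 150.6677684818939
deck edge 116.5387103090528
deck edge 11.824541461007001
rib -178.39825537938304
pick False 0.47544127493057575 62.159167528152466 [ 0.444  -0.0814  0.013 ]
lifted 0.47389741668645985 61.62842631340027
over 0.4766736221234473 61.56353831291199
down True 0.4765536684742553 [0.64676019 0.04320035 0.00910438]
44.6917
```

View pics/w5.png

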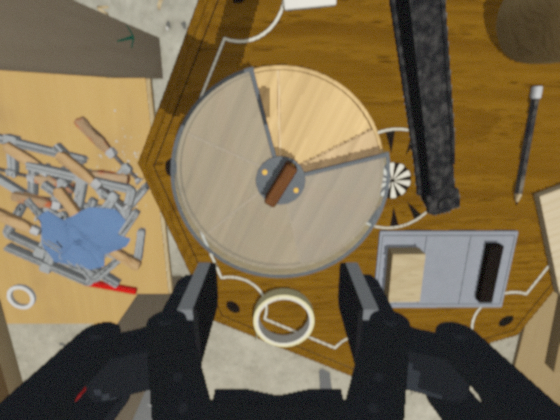

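Both pieces are on the board: oak at (406,273) and ebony at (489,271). Now I'll turn the slice over the deck, centred at about 64.7°.

```bash
python3 - <<'E'
from h import *
def knob(c):
    H=cv2.cvtColor(c['pixels'],cv2.COLOR_RGB2HSV)
    return rect(c,(H[...,0]<20)&(H[...,1]>115)&(H[...,2]<150),.064,(255,150,305,212))
r=knob(dict(np.load('w5.npz'))); print(r)
turn(r[1]-360,-295.3)
c=look('w6'); print(knob(c),'want 64.7'); print(monitor.read_state()['clock'])
c=look('w7',(.60,.02,.30))
E
```

```text
(array([ 0.50954443, -0.12208633]), np.float32(148.89673), np.float32(51.48954), np.float32(13.664073))
grip 0.14790948020248024 60.125073194503784 [ 0.51119585 -0.12160308  0.04408352] [-1.19956167  0.92724125  5.76912179]
after 0.15167034340481056 [-2.25861089 -0.46686804  3.66497535]
(array([ 0.50953998, -0.12158286]), np.float32(64.8383), np.float32(50.2115), np.float32(15.006464)) want 64.7
51.4917
```

View pics/w6.png

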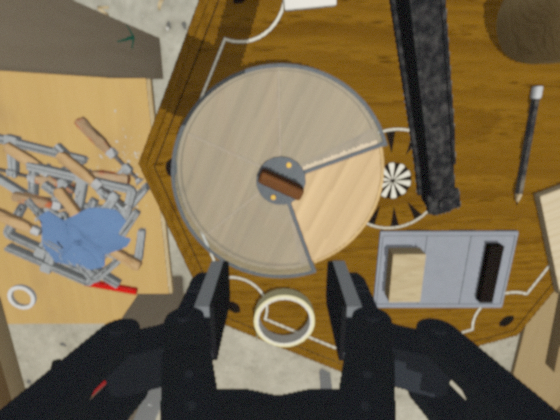

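View pics/w7.png

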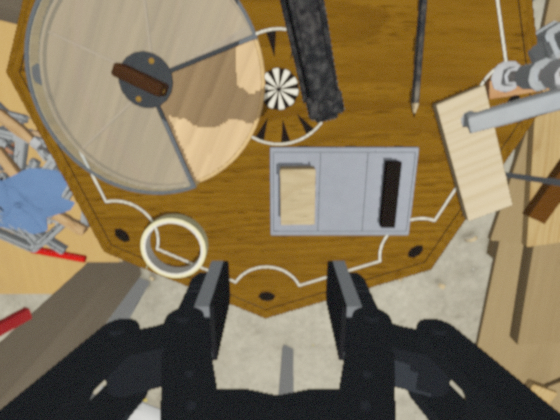

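The slice lies wholly over the deck, with edges toward (380,147) and (310,272). Oak (297,195) and ebony (390,193) lie in the outer lanes. One last numeric check against the board, then I'll hand in.

```bash
python3 - <<'E'
from h import *
ctrl.dwell(2.0)
c=snap('wrist'); px=c['pixels']; H=cv2.cvtColor(px,cv2.COLOR_RGB2HSV)
bc=np.mean([ray(c,p,.004)[:2] for p in [(271,149),(418,149),(409,235),(271,235)]],0)
eb=rect(c,px.max(2)<70,.016,(372,150,408,232))
oak=rect(c,(H[...,0]<30)&(H[...,1]>45)&(H[...,2]>130),.026,(274,153,325,232))
print(bc,'eb',eb[0]-bc,eb[1:],'oak',oak[0]-bc,oak[1:])
ok=lambda r,s:abs((r[0]-bc)[0])<.016 and abs((r[0]-bc)[1]-s)<.009 and min(r[1],180-r[1])<8
if ok(eb,.058) and ok(oak,-.058): print(workorder.finish_job())
E
```

```text
[0.64814955 0.1015235 ] eb [-0.00385359  0.05478807] (np.float32(0.045926895), np.float32(83.26346), np.float32(19.329107)) oak [-0.0031097  -0.05927919] (np.float32(0.6355529), np.float32(69.49878), np.float32(41.78013))
the job is handed in; nothing more can be done
None
```

I laid the oak in lane 3 and the ebony in lane 1, the only two pieces in the tray; the last image put both within 4 mm of mid-lane and under 1° off, with the cover's slice over the deck, and I handed the job in (no verdict was returned).

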